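Set out the finished copperware on the display board

TASK

Set out the finished pieces on the display board, each upright and centred on a felt pad: the copper pot on the pad between the fixed bowl and vase, the blue beaker on the end pad beside the bowl, and the hand bell on the end pad beside the vase. The copper lid goes on the pot, properly seated, so that the set stands complete. Leave the blackened unfinished cup where it is.

Things in the scene. Friction and masses are not known exactly. Their poses are not given: they have to be found in the camera images.
- pot: Bright copper sugar pot, open at the top: plain round can of 60 mm outer diameter, 55 mm high, wall 4 mm (mouth 52 mm wide), floor 5 mm. About 0.2 kg. Stands upright on the bench. Origin: centre of the underside; z up. 
- lid: Copper lid of the sugar pot, about 0.12 kg, lying right way up on the bench. From below: a plug of 42 mm diameter, 6 mm high, that drops into the pot's mouth; a flange of 60 mm diameter, 4 mm thick, that rests on the pot's rim; an upright brass knob of 16 mm diameter, 22 mm high (32 mm total height). Seated, its origin is 49 mm above the pot's origin. Origin: centre of the plug's underside; z up.
- bell: Brass hand bell with a brown wooden handle standing straight up, about 0.25 kg: flared bell of 60 mm diameter at the foot, 48 mm high; round handle of 18 mm diameter from 48 to 105 mm above the foot. Origin: centre of the underside; z up. 
- beaker: Blue enamelled beaker, open at the top: round, 54 mm outer diameter, 70 mm high, wall 4 mm. About 0.2 kg. Stands upright on the bench. Origin: centre of the underside; z up. 
- raw_cup: Unfinished dark grey cup, same shape and size as the copper pot (60 mm diameter, 55 mm high) but blackened. Stands loose among the other things; to be left alone. Origin: centre of the underside; z up. 
- bowl: Open copper bowl, 72 mm across the rim, 42 mm high, fixed to the display board, at one of the two places between pads. Origin: centre of its underside, 12 mm above the bench.
- vase: Brass vase with a narrow neck, 60 mm across, 85 mm high, fixed to the display board, at the other of the two places between pads. Origin: centre of its underside, 12 mm above the bench.
- pad_green: Round green felt pad, 72 mm across, 2 mm thick, fixed flat on the pale wooden board (520 x 110 x 12 mm, fixed). Along the board, in one row 105 mm apart: pad, fixed piece, pad, fixed piece, pad; which pad lies where changes. Origin: centre of its underside, 12 mm above the bench; its top is 14 mm above the bench.
- pad_grey: Round grey felt pad, 72 mm across, 2 mm thick, fixed flat on the pale wooden board (520 x 110 x 12 mm, fixed). Along the board, in one row 105 mm apart: pad, fixed piece, pad, fixed piece, pad; which pad lies where changes. Origin: centre of its underside, 12 mm above the bench; its top is 14 mm above the bench.
- pad_red: Round red felt pad, 72 mm across, 2 mm thick, fixed flat on the pale wooden board (520 x 110 x 12 mm, fixed). Along the board, in one row 105 mm apart: pad, fixed piece, pad, fixed piece, pad; which pad lies where changes. Origin: centre of its underside, 12 mm above the bench; its top is 14 mm above the bench.
Mind the look-alikes: they are no part of the job. What is meant by the beaker is not green, and is the larger of those in its own colour.

How it is judged:
By the outcome, as a careful person would: the job done as asked, in the order asked, and still so for the second after the job is handed in, with the robot touching nothing.
It also fails if it takes over 106 s, if anything falls off the work surface, if the arm or the gripper's body presses on something with over 40 N, if the wrist force passes 120 N, or if a joint passes its speed limit or range.

ROBOT

A 6-joint arm with a two-finger parallel gripper is mounted at the origin on the work surface. World frame = base frame: x ahead of the robot, y to its left, z up, the work surface at z = 0. Lengths are in m, angles in degrees, forces in N, time in s.
With the tool pointing down it reaches from about 0.375 to 0.9 m from the base axis. Payload 3.1 kg.
Tool frame: the origin (TCP) lies midway between the tips of the shut fingers; the grasp point (between the pads) lies 19 mm behind it; z points along the fingers, y is the line along which they close (so a half turn about z gives the same grasp; the last joint's range is limited). The gripper opens to 87 mm and grips with 3 to 60 N. Pads are 19 mm wide; open, the fingers measure 117 mm over their backs; the gripper's body (75 mm by 190 mm) begins 51 mm behind the grasp point.
Start: joints at [54.059, 30.224, 82.088, -0, 67.689, -10.227], TCP at [0.271, 0.563, 0.223] pointing down, gripper open.
Joint ranges: [-176.69, 176.69], [-43.24, 126.21], [12.49, 139.97], [-82, 262], [0, 151.66], [-163.58, 163.58]. Speed limits (degrees/s): [159.86, 159.86, 180, 180, 180, 180].

INTERFACE

Orientations are given as a 3x3 rotation matrix whose columns are the frame's x, y, z axes.
In Python, from rig import read_state, capture, camera_info, hand_in gives the robot as it stands.
- The arm moves only by the tool drive_tool, never from a script. Its argument "motion" is a list of rows, each a list of 2 entries, a list of its own where there are three numbers: the shift along the tool's x, y, z in mm, then the turn, a rotation vector about the tool's x, y, z in rad. A call has 1 to 5 rows; each row shifts and turns the commanded pose from where the row before left it, along the tool's axes as they then stand; what a row does not reach is not made up. A row lasts 1/10 s, in which the tool goes at most 50 mm and 8.59 degrees, less where a joint would pass 70% of its speed; a pose out of reach is approached as far as the arm can. A call is refused whole if a number of a shift passes 50 or a number of a turn 0.15, either way. A call with a gripper value outside its range is refused whole. "gripper" is the opening, from 0 (shut) to 1 (fully open), set as the call begins (left out, the last holds). The fingers move at their own pace and stop on an object; the grip force is fixed at half the most. Time passes only in rows, so rows that do not move let the fingers close. It gives the time, the measured TCP pose, the force, the opening and the grip force at its end, in the units of the state.
- read_state(): the state, without advancing time (a new reading comes with each control period).
- capture(name): name is "scene" or "top" or "wrist"; returns the picture (480x640x3 uint8, red, green, blue); there is no depth.
- camera_info(name): a dict with "fovy" (degrees; the focal length in pixels is half the picture's height over the tangent of half this angle, whatever the lens; pixels are square), "cx", "cy" (the principal point, pixels), "xyz" and "orientation" of the camera in the world; the wrist camera has in their place "T_tool_cam" (4x4, takes a point from camera to tool coordinates, whose origin is the TCP and whose axes are the flange's). Camera axes: x right, y down, z forward; pixel columns grow to the right and rows downward; lengths in m; the calibration is good to about 2 mm. A picture is of the moment at which its call begins: read the wrist's pose just before it. camera_info takes no time and is no camera call.
- hand_in(): hands the job in; it is judged then, once.
The state is a dict: "time_s": time; "joint_positions": joint angles; "qvel": joint speeds; "tau": joint torques, N m; "position": TCP position; "tcp_rot": TCP orientation; "force": force on the tool from outside, world axes, zero at the start; "moment": the same for the moment, N m; "opening": opening from 0.0 (shut) to 1.0 (fully open); "grasp_force": force on a finger pad.
Only numpy, scipy, OpenCV 4.12 (cv2) and the standard library are available. Lean on these libraries where they do the work, as an engineer would, in place of code of your own. Each camera call takes 0.05 s, during which the arm holds its last target. There are 200 camera calls.

## Working session

There is one attempt and no reset: what is moved stays moved. The work goes in short steps, Python scripts to look and compute and a tool call to move; the robot and the scene stay as the last step left them, time stands still between calls to the robot, and variables do not carry over. Pictures are saved under pics/ and viewed, at most 14 in all, crops included, and the job is handed in when it is done.

Besides the shell and the picture viewer there is one more tool, called after "Call:" in YAML: its name, and indented under it one key for each argument. drive_tool: Moves the arm, as the interface text tells. Its arguments: {"type":"object","properties":{"motion":{"type":"array","items":{"type":"array"}},"gripper":{"type":"number"}},"required":["motion"]}

```bash
mkdir -p pics; ls; cat > h.py <<'E'
import numpy as np, cv2
from rig import read_state, capture, camera_info, hand_in
def save(n,im): cv2.imwrite(f'pics/{n}.png',im[:,:,::-1])
def cam(name):
    c=camera_info(name); f=240/np.tan(np.radians(c['fovy']/2))
    if 'xyz' in c: return f,c['cx'],c['cy'],np.array(c['xyz']),np.array(c['orientation'])
    s=read_state(); R=np.array(s['tcp_rot']); T=np.array(c['T_tool_cam'])
    return f,c['cx'],c['cy'],np.array(s['position'])+R@T[:3,3],R@T[:3,:3]
def ray(k,u,v,z):
    f,cx,cy,p,R=k; d=R@np.array([(u-cx)/f,(v-cy)/f,1]); return p+d*(z-p[2])/d[2]
def proj(k,P):
    f,cx,cy,p,R=k; q=R.T@(np.array(P)-p); return f*q[0]/q[2]+cx,f*q[1]/q[2]+cy
E
python3 - <<'E'
from h import *
for n in('top','scene'):
    save(n,capture(n)); k=cam(n); print(n,camera_info(n))
print(camera_info('wrist')); print(read_state())
E
```

```text
pics
top {'fovy': 46.4878208906465, 'cx': 320.52460673348475, 'cy': 242.16317813896956, 'xyz': array([ 0.38426291, -0.00693585,  0.99895379]), 'orientation': array([[-0.01182174, -0.99348011,  0.113391  ],
       [-0.99992436,  0.01213038,  0.00203229],
       [-0.00339451, -0.1133584 , -0.99354836]])}
scene {'fovy': 47.949969448579786, 'cx': 317.72866997923825, 'cy': 237.85805961945024, 'xyz': array([ 1.17858196, -0.50934993,  0.92508635]), 'orientation': array([[ 0.60247122,  0.56514565, -0.56359455],
       [ 0.79813938, -0.42783293,  0.42418452],
       [-0.00139827, -0.70538598, -0.70882203]])}
{'fovy': 71.73316087049623, 'cx': 319.0344957902627, 'cy': 238.39914424263438, 'T_tool_cam': array([[ 6.38852195e-04, -9.53248383e-01, -3.02187213e-01,
         8.23388512e-02],
       [ 9.99999434e-01,  8.65982156e-04, -6.17644455e-04,
         2.35506160e-04],
       [ 8.50457312e-04, -3.02186648e-01,  9.53248397e-01,
        -1.62145204e-01],
       [ 0.00000000e+00,  0.00000000e+00,  0.00000000e+00,
         1.00000000e+00]])}
{'time_s': 0.1, 'joint_positions': array([ 5.40584016e+01,  3.02730889e+01,  8.21497231e+01,  2.10637411e-04,
        6.76879137e+01, -1.02271998e+01]), 'qvel': array([ 0.01884718, -0.1633274 , -0.17441713, -0.04159664,  0.00530646,
       -0.04345695]), 'tau': array([-4.56544312e-04, -4.40984988e+01, -1.77150464e+01,  6.35049236e-02,
        5.34048560e-02, -1.58644468e-05]), 'position': array([0.27075821, 0.56257829, 0.22167161]), 'tcp_rot': array([[-9.00967208e-01,  4.33885695e-01, -1.13707030e-03],
       [ 4.33887047e-01,  9.00965920e-01, -1.56260803e-03],
       [ 3.46468320e-04, -1.90121867e-03, -9.99998133e-01]]), 'force': array([-0.07650673, -0.08215468,  0.40147881]), 'moment': array([ 0.02597559, -0.05376186,  0.00941347]), 'grasp_force': 0.0, 'opening': 1.0021399666017836}
```

View pics/top.png

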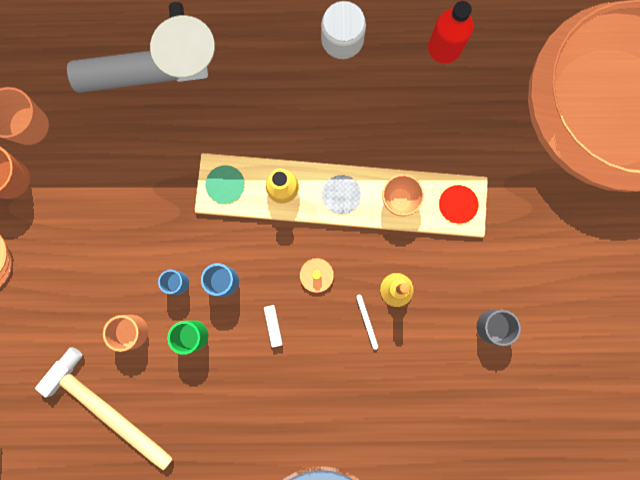

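View pics/scene.png

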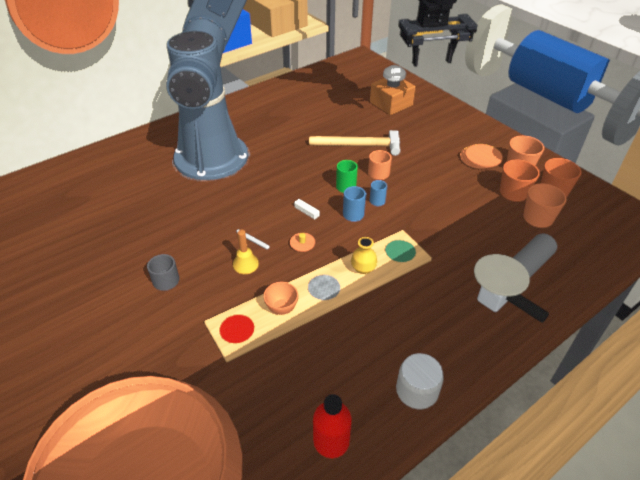

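The top view has, left to right, the green pad (225,185), vase (282,185), grey pad (341,194), bowl (403,195) and red pad (459,204). So the pot goes to grey, the beaker to red and the bell to green. The pot is at (125,333), the big blue beaker at (220,280), the lid at (317,275), the bell at (397,290) and the raw cup at (498,328). The scene view agrees.

```bash
cat > m.py <<'E'
from h import *
def blobs(im,hue,smin=100,vmin=40,amin=100):
    h=cv2.cvtColor(im,cv2.COLOR_RGB2HSV); m=cv2.inRange(h,(hue[0],smin,vmin),(hue[1],255,255))
    m=cv2.morphologyEx(m,cv2.MORPH_CLOSE,np.ones((5,5)))
    return [c for c in cv2.findContours(m,cv2.RETR_EXTERNAL,cv2.CHAIN_APPROX_NONE)[0] if cv2.contourArea(c)>amin]
E
python3 - <<'E'
from m import *
im=cv2.imread('pics/top.png')[:,:,::-1].copy(); k=cam('top')
hsv=cv2.cvtColor(im,cv2.COLOR_RGB2HSV)
for p in [(225,185),(341,194),(459,204),(125,318),(108,333),(220,262),(330,275),(317,275),(397,300),(385,285),(188,322),(60,300)]: print(p,hsv[p[1],p[0]],end=' ')
print()
for n,hu,s in [('blue',(98,118),90),('green',(45,90),90),('red',(0,2),200),('redb',(176,180),200),('copper',(5,20),120),('yellow',(20,32),120)]:
    for c in blobs(im,hu,s,130 if n in('copper','yellow') else 40):
        x,y,w,h=cv2.boundingRect(c)
        if y<150 or w>150 or y>380: continue
        print(n,(x,y,w,h),'ctr z0',ray(k,x+w/2,y+h/2,0.0)[:2].round(3),'z55',ray(k,x+w/2,y+h/2,.055)[:2].round(3))
for n,u,v,z in [('green',225,185,.014),('grey',341,194,.014),('red',459,204,.014),('pot',122,333,.055),('beaker',218.5,279.5,.07),('lid',317,275,.01),('bell',402,289,.105),('vase',280,180,.097),('bowl',403,195,.054)]: print(n,ray(k,u,v,z).round(4))
E
```

```text
(225, 185) [ 75 114 228] (341, 194) [ 98   4 246] (459, 204) [  3 219 254] (125, 318) [ 12 147 255] (108, 333) [ 11 157 162] (220, 262) [ 10 162 191] (330, 275) [ 23 101 255] (317, 275) [ 30 134 255] (397, 300) [ 20 173 199] (385, 285) [ 25 167 251] (188, 322) [ 70 203 251] (60, 300) [ 10 160 179] 
blue (158, 270, 31, 24) ctr z0 [0.43  0.259] z55 [0.427 0.244]
blue (201, 264, 38, 32) ctr z0 [0.432 0.176] z55 [0.43  0.165]
green (167, 321, 41, 34) ctr z0 [0.331 0.232] z55 [0.334 0.219]
green (206, 166, 38, 37) ctr z0 [0.606 0.168] z55 [0.594 0.158]
red (440, 186, 35, 36) ctr z0 [ 0.565 -0.254] z55 [ 0.555 -0.24 ]
yellow (380, 273, 33, 34) ctr z0 [ 0.411 -0.139] z55 [ 0.409 -0.132]
yellow (266, 168, 33, 35) ctr z0 [0.603 0.063] z55 [0.591 0.059]
green [0.6021 0.1654 0.014 ]
grey [ 0.5831 -0.0426  0.014 ]
red [ 0.5623 -0.2531  0.014 ]
pot [0.3433 0.3286 0.055 ]
beaker [0.4299 0.1652 0.07  ]
lid [0.4387 0.002  0.01  ]
bell [ 0.4096 -0.1341  0.105 ]
vase [0.591  0.0604 0.097 ]
bowl [ 0.5719 -0.1476  0.054 ]
```

```bash
cat > p.py <<'E'
from h import *
from scipy.spatial.transform import Rotation as Ro
def plan(tgt,yaw,n):
    """n rows from the measured pose to tgt (m), tool y at yaw (deg), pointing down"""
    s=read_state(); R=np.array(s['tcp_rot']); p=np.array(s['position']); a=np.radians(yaw)
    y=np.array([np.cos(a),np.sin(a),0]); z=np.array([0,0,-1.]); G=np.c_[np.cross(y,z),y,z]
    rv=Ro.from_matrix(R.T@G).as_rotvec()/n; d=(np.array(tgt)-p)/n*1e3
    for i in range(n): print([[float(x) for x in (R.T@d).round(1)],[float(x) for x in rv.round(4)]],end=', '); R=R@Ro.from_rotvec(rv).as_matrix()
    print()
E
python3 -c "
from p import *
plan((.343,.329,.2),-5.4,10)"
```

```text
[[-16.6, -17.9, 2.2], [-0.0002, 0.0001, 0.1216]], [[-18.7, -15.8, 2.2], [-0.0002, 0.0001, 0.1216]], [[-20.5, -13.4, 2.2], [-0.0002, 0.0001, 0.1216]], [[-21.9, -10.8, 2.2], [-0.0002, 0.0001, 0.1216]], [[-23.1, -8.0, 2.2], [-0.0002, 0.0001, 0.1216]], [[-23.9, -5.2, 2.2], [-0.0002, 0.0001, 0.1216]], [[-24.3, -2.3, 2.2], [-0.0002, 0.0001, 0.1216]], [[-24.4, 0.7, 2.2], [-0.0002, 0.0001, 0.1216]], [[-24.2, 3.7, 2.2], [-0.0002, 0.0001, 0.1216]], [[-23.5, 6.6, 2.2], [-0.0002, 0.0001, 0.1216]],
```

Call:
drive_tool:
  motion:
    - [[-17, -18, 2], [0, 0, 0.122]]
    - [[-19, -16, 2], [0, 0, 0.122]]
    - [[-20, -13, 2], [0, 0, 0.122]]
    - [[-22, -11, 2], [0, 0, 0.122]]
    - [[-23, -8, 2], [0, 0, 0.122]]
  gripper: 1

```text
time_s: 0.6
position: [0.3072, 0.445, 0.2121]
tcp_rot: [[-0.486, 0.874, -0.001], [0.874, 0.486, -0.001], [-0.0, -0.001, -1.0]]
force: [0.7, 0.7, -0.1]
opening: 0.999
grasp_force: 0.0
```

Call:
drive_tool:
  motion:
    - [[-24, -5, 2], [0, 0, 0.122]]
    - [[-24, -2, 2], [0, 0, 0.122]]
    - [[-24, 1, 2], [0, 0, 0.122]]
    - [[-24, 4, 2], [0, 0, 0.122]]
    - [[-24, 7, 2], [0, 0, 0.122]]

```text
time_s: 1.1
position: [0.3443, 0.329, 0.2023]
tcp_rot: [[0.103, 0.995, -0.0], [0.995, -0.103, -0.0], [-0.0, -0.0, -1.0]]
force: [-0.2, 0.2, -0.4]
opening: 1.001
grasp_force: 0.0
```

Call:
drive_tool:
  motion:
    - [[0, 0, 0], [0, 0, 0]]
    - [[0, 0, 0], [0, 0, 0]]

```text
time_s: 1.3
position: [0.3444, 0.3299, 0.2025]
tcp_rot: [[0.098, 0.995, -0.0], [0.995, -0.098, 0.0], [0.0, -0.0, -1.0]]
force: [0.7, 0.3, 1.5]
opening: 1.0
grasp_force: 0.0
```

```bash
python3 - <<'E'
from m import *
k=cam('wrist'); im=capture('wrist'); save('w1',im); s=read_state(); print(s['position'],s['tcp_rot'][:,1],s['joint_positions'].round(1))
print('pot expected at',proj(k,(.343,.329,.055)))
E
```

```text
[0.34439925 0.33039848 0.20255245] [ 9.95292179e-01 -9.69199345e-02 -6.75408622e-05] [ 30.3  20.6 104.1   0.   55.3  35.9]
pot expected at (np.float64(316.55051625570246), np.float64(224.5293330510363))
```

View pics/w1.png

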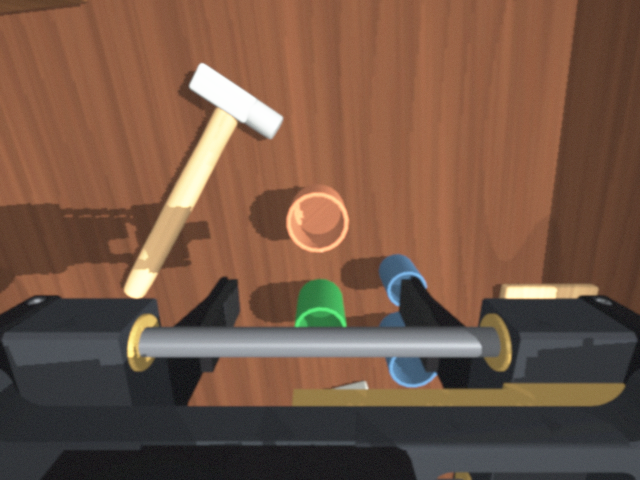

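The wrist view shows the pot rim centred at (317.5,222), within about 2 mm of where it was expected, and the tool is right over it. Next I descend and grip.

Call:
drive_tool:
  motion:
    - [[0.5, 0, 45], [0, 0, 0]]
    - [[0, 0, 45], [0, 0, 0]]
    - [[0, 0, 45], [0, 0, 0]]
    - [[0, 0, 35], [0, 0, 0]]
    - [[0, 0, 16], [0, 0, 0]]

```text
time_s: 1.85
position: [0.3427, 0.3307, 0.0135]
tcp_rot: [[0.095, 0.995, -0.004], [0.995, -0.095, -0.002], [-0.002, -0.004, -1.0]]
force: [0.2, 0.4, 0.2]
opening: 0.998
grasp_force: 0.0
```

Call:
drive_tool:
  motion:
    - [[0, 0, 0], [0, 0, 0]]
    - [[0, 0, 0], [0, 0, 0]]
    - [[0, 0, 0], [0, 0, 0]]
    - [[0, 0, 0], [0, 0, 0]]
    - [[0, 0, 0], [0, 0, 0]]
  gripper: 0.5

```text
time_s: 2.35
position: [0.3445, 0.3309, 0.0177]
tcp_rot: [[0.098, 0.995, 0.001], [0.995, -0.098, 0.001], [0.001, 0.001, -1.0]]
force: [-2.1, 2.1, 4.6]
opening: 0.683
grasp_force: 30.0
```

Call:
drive_tool:
  motion:
    - [[0, 0, -20], [0, 0, 0]]
    - [[0, 0, -45], [0, 0, 0]]
    - [[0, 0, -45], [0, 0, 0]]
    - [[0, 0, -40], [0, 0, 0]]
    - [[0, 0, 0], [0, 0, 0]]

```text
time_s: 2.85
position: [0.3477, 0.3325, 0.1718]
tcp_rot: [[0.098, 0.995, 0.011], [0.995, -0.098, 0.007], [0.008, 0.011, -1.0]]
force: [1.2, 0.1, -2.2]
opening: 0.69
grasp_force: 30.0
```

```bash
python3 -c "
from p import *
plan((.583,-.043,.16),-5.4,12)"
```

```text
[[-29.2, 22.6, 1.0], [0.0009, -0.0006, -0.0003]], [[-29.2, 22.6, 1.0], [0.0009, -0.0006, -0.0003]], [[-29.2, 22.5, 1.0], [0.0009, -0.0006, -0.0003]], [[-29.3, 22.5, 1.0], [0.0009, -0.0006, -0.0003]], [[-29.3, 22.5, 1.0], [0.0009, -0.0006, -0.0003]], [[-29.3, 22.5, 1.0], [0.0009, -0.0006, -0.0003]], [[-29.3, 22.5, 1.0], [0.0009, -0.0006, -0.0003]], [[-29.3, 22.5, 1.0], [0.0009, -0.0006, -0.0003]], [[-29.3, 22.5, 1.0], [0.0009, -0.0006, -0.0003]], [[-29.3, 22.5, 1.0], [0.0009, -0.0006, -0.0003]], [[-29.3, 22.5, 1.0], [0.0009, -0.0006, -0.0003]], [[-29.3, 22.5, 1.0], [0.0009, -0.0006, -0.0003]],
```

Call:
drive_tool:
  motion:
    - [[-15, 11, 0], [0, 0, 0]]
    - [[-29, 22, 0], [0, 0, 0]]
    - [[-29, 22, 0], [0, 0, 0]]
    - [[-29, 22, 0], [0, 0, 0]]
    - [[-29, 22, 0], [0, 0, 0]]

```text
time_s: 3.35
position: [0.4297, 0.1889, 0.1656]
tcp_rot: [[0.098, 0.995, -0.002], [0.995, -0.098, -0.0], [-0.001, -0.002, -1.0]]
force: [0.4, 0.3, -2.2]
opening: 0.688
grasp_force: 30.0
```

Call:
drive_tool:
  motion:
    - [[-29, 22, 0], [0, 0, 0]]
    - [[-29, 22, 0], [0, 0, 0]]
    - [[-29, 22, 0], [0, 0, 0]]
    - [[-29, 22, 0], [0, 0, 0]]
    - [[-29, 22, 0], [0, 0, 0]]

```text
time_s: 3.85
position: [0.5249, 0.0339, 0.1654]
tcp_rot: [[0.098, 0.995, -0.002], [0.995, -0.098, 0.0], [0.0, -0.002, -1.0]]
force: [0.3, 0.4, -2.8]
opening: 0.688
grasp_force: 30.0
```

Call:
drive_tool:
  motion:
    - [[-29, 22, 0], [0, 0, 0]]
    - [[-29, 22, 0], [0, 0, 0]]
    - [[-15, 12, 0], [0, 0, 0]]
    - [[0, 0, 0], [0, 0, 0]]
    - [[0, 0, 0], [0, 0, 0]]

```text
time_s: 4.35
position: [0.5725, -0.0421, 0.1655]
tcp_rot: [[0.098, 0.995, -0.003], [0.995, -0.098, 0.002], [0.001, -0.003, -1.0]]
force: [-1.1, 1.1, -3.0]
opening: 0.683
grasp_force: 30.0
```

```bash
python3 - <<'E'
from m import *
from p import plan
k=cam('wrist'); im=capture('wrist'); save('w2',im); s=read_state(); print(s['position'],s['tcp_rot'].round(3))
for n,P in [('green',(.602,.1654,.014)),('grey',(.5831,-.0426,.014)),('red',(.5623,-.2531,.014)),('vase',(.591,.0604,.097)),('bowl',(.5719,-.1476,.054))]: print(n,np.round(proj(k,P)))
plan((.583,-.043,.16),-5.4,1)
E
```

```text
[ 0.57219238 -0.04145752  0.1656807 ] [[ 0.097  0.995 -0.003]
 [ 0.995 -0.097  0.001]
 [ 0.001 -0.003 -1.   ]]
green [330. -35.]
grey [329. 222.]
red [328. 397.]
vase [331. 100.]
bowl [328. 340.]
[[-0.5, 10.9, 5.6], [-0.0035, -0.0012, -0.0034]],
```

View pics/w2.png

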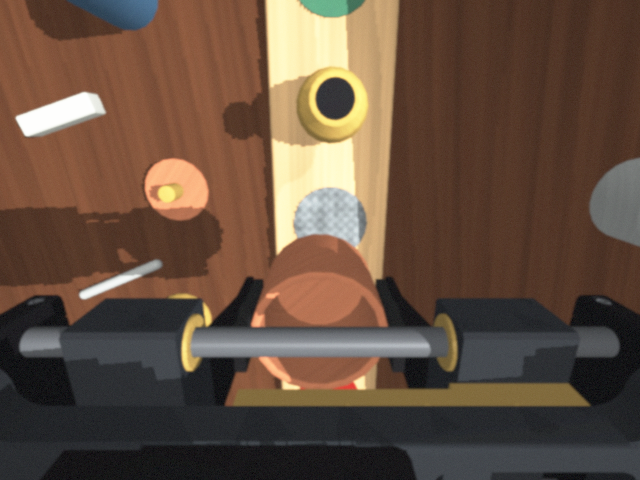

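The grey pad's centre is at about (330.5,222), against a predicted (329,222), so it agrees within 1–2 mm. I'm shifting and lowering.

Call:
drive_tool:
  motion:
    - [[0, 12, 30], [-0.003, -0.001, -0.003]]
    - [[0, 0, 45], [0, 0, 0]]
    - [[0, 0, 30], [0, 0, 0]]
    - [[0, 0, 15], [0, 0, 0]]
    - [[0, 0, 0], [0, 0, 0]]

```text
time_s: 4.9
position: [0.5839, -0.0424, 0.0446]
tcp_rot: [[0.093, 0.996, -0.003], [0.996, -0.093, 0.0], [0.0, -0.003, -1.0]]
force: [-0.5, -0.5, -2.7]
opening: 0.687
grasp_force: 30.0
```

Call:
drive_tool:
  motion:
    - [[0, 0, 5], [0, 0, 0]]
    - [[0, 0, 0], [0, 0, 0]]
    - [[0, 0, 0], [0, 0, 0]]

```text
time_s: 5.2
position: [0.5872, -0.0442, 0.043]
tcp_rot: [[0.095, 0.995, 0.005], [0.996, -0.095, -0.002], [-0.001, 0.006, -1.0]]
force: [0.0, -0.4, -2.3]
opening: 0.688
grasp_force: 30.0
```

Call:
drive_tool:
  motion:
    - [[0, 0, 4], [0, 0, 0]]
    - [[0, 0, 0], [0, 0, 0]]
    - [[0, 0, 0], [0, 0, 0]]

```text
time_s: 5.5
position: [0.5862, -0.0442, 0.0377]
tcp_rot: [[0.095, 0.995, 0.003], [0.995, -0.095, -0.001], [-0.001, 0.003, -1.0]]
force: [0.1, 0.2, -3.1]
opening: 0.686
grasp_force: 30.0
```

Call:
drive_tool:
  motion:
    - [[0, 0, 0], [0, 0, 0]]
    - [[0, 0, 0], [0, 0, 0]]
    - [[0, 0, 0], [0, 0, 0]]

```text
time_s: 5.8
position: [0.5862, -0.0441, 0.0376]
tcp_rot: [[0.095, 0.995, 0.003], [0.995, -0.095, -0.001], [-0.001, 0.003, -1.0]]
force: [0.1, -0.2, -2.1]
opening: 0.69
grasp_force: 30.0
```

Call:
drive_tool:
  motion:
    - [[1, -2, 4], [-0.003, 0, 0]]
    - [[0, 0, 0], [0, 0, 0]]
    - [[0, 0, 0], [0, 0, 0]]

```text
time_s: 6.1
position: [0.5839, -0.0427, 0.0332]
tcp_rot: [[0.095, 0.995, 0.005], [0.996, -0.095, -0.001], [-0.001, 0.005, -1.0]]
force: [-0.3, 0.2, -2.5]
opening: 0.688
grasp_force: 30.0
```

Call:
drive_tool:
  motion:
    - [[0, 0, 2], [0, 0, 0]]
    - [[0, 0, 0], [0, 0, 0]]
    - [[0, 0, 0], [0, 0, 0]]

```text
time_s: 6.4
position: [0.5846, -0.043, 0.0318]
tcp_rot: [[0.095, 0.995, 0.006], [0.995, -0.095, -0.002], [-0.001, 0.007, -1.0]]
force: [-0.9, 1.1, 0.7]
opening: 0.688
grasp_force: 30.0
```

Call:
drive_tool:
  motion:
    - [[0, 0, 0.5], [0, 0, 0]]
    - [[0, 0, 0], [0, 0, 0]]

```text
time_s: 6.6
position: [0.5846, -0.043, 0.0318]
tcp_rot: [[0.095, 0.995, 0.007], [0.995, -0.095, -0.002], [-0.001, 0.007, -1.0]]
force: [-0.2, -0.3, 5.5]
opening: 0.686
grasp_force: 30.0
```

Call:
drive_tool:
  motion:
    - [[0, 0, 0], [0, 0, 0]]
    - [[0, 0, 0], [0, 0, 0]]
    - [[0, 0, 0], [0, 0, 0]]
    - [[0, 0, 0], [0, 0, 0]]
  gripper: 1

```text
time_s: 7.0
position: [0.5843, -0.0429, 0.0308]
tcp_rot: [[0.095, 0.995, 0.006], [0.995, -0.095, -0.002], [-0.001, 0.006, -1.0]]
force: [0.4, 0.1, 0.7]
opening: 0.945
grasp_force: 0.0
```

Call:
drive_tool:
  motion:
    - [[0, 0, -20], [0.006, 0, 0]]
    - [[0, 0, -45], [0, 0, 0]]
    - [[0, 0, -45], [0, 0, 0]]
    - [[0, 0, -45], [0, 0, 0]]
    - [[0, 0, -10], [0, 0, 0]]

```text
time_s: 7.5
position: [0.5875, -0.0435, 0.2015]
tcp_rot: [[0.095, 0.995, 0.01], [0.995, -0.095, -0.004], [-0.003, 0.011, -1.0]]
force: [0.9, -0.5, 0.2]
opening: 0.996
grasp_force: 0.0
```

```bash
python3 -c "
from p import *
plan((.430,.165,.2),-5.4,8)"
```

```text
[[24.1, -22.1, -0.1], [0.0013, 0.0003, -0.0001]], [[24.1, -22.1, -0.1], [0.0013, 0.0003, -0.0001]], [[24.1, -22.1, -0.0], [0.0013, 0.0003, -0.0001]], [[24.1, -22.1, 0.0], [0.0013, 0.0003, -0.0001]], [[24.1, -22.1, 0.0], [0.0013, 0.0003, -0.0001]], [[24.1, -22.1, 0.1], [0.0013, 0.0003, -0.0001]], [[24.1, -22.1, 0.1], [0.0013, 0.0003, -0.0001]], [[24.1, -22.1, 0.2], [0.0013, 0.0003, -0.0001]],
```

Call:
drive_tool:
  motion:
    - [[12, -11, 0], [0, 0, 0]]
    - [[26, -24, 0], [0, 0, 0]]
    - [[26, -24, 0], [0, 0, 0]]
    - [[26, -24, 0], [0, 0, 0]]
    - [[26, -24, 0], [0, 0, 0]]

```text
time_s: 8.0
position: [0.4847, 0.0846, 0.1935]
tcp_rot: [[0.095, 0.995, -0.006], [0.995, -0.095, -0.0], [-0.001, -0.006, -1.0]]
force: [0.7, 0.1, -0.2]
opening: 1.004
grasp_force: 0.0
```

Call:
drive_tool:
  motion:
    - [[26, -24, 0], [0, 0, 0]]
    - [[26, -24, 0], [0, 0, 0]]
    - [[24, -22, 0], [0, 0, 0]]
    - [[0, 0, 0], [0, 0, 0]]
    - [[0, 0, 0], [0, 0, 0]]

```text
time_s: 8.5
position: [0.424, 0.1657, 0.1943]
tcp_rot: [[0.093, 0.996, -0.004], [0.996, -0.093, -0.002], [-0.002, -0.004, -1.0]]
force: [0.2, -0.2, -0.2]
opening: 1.0
grasp_force: 0.0
```

```bash
python3 - <<'E'
from m import *
from p import plan
k=cam('wrist'); im=capture('wrist'); save('w3',im); s=read_state(); print(s['position'],s['tcp_rot'].round(3))
print(proj(k,(.43,.165,.07)),proj(k,(.43,.165,.0)))
for c in blobs(im,(98,118),90):
    x,y,w,h=cv2.boundingRect(c); print((x,y,w,h))
t=capture('top');save('t2',t)
E
```

```text
[0.42522077 0.16522166 0.19467145] [[ 0.094  0.996 -0.003]
 [ 0.996 -0.094 -0.002]
 [-0.002 -0.002 -1.   ]]
(np.float64(325.0161759728324), np.float64(230.09952747400766)) (np.float64(324.2026775159801), np.float64(212.18538141255203))
(296, 187, 59, 68)
(292, 107, 46, 48)
```

View pics/w3.png

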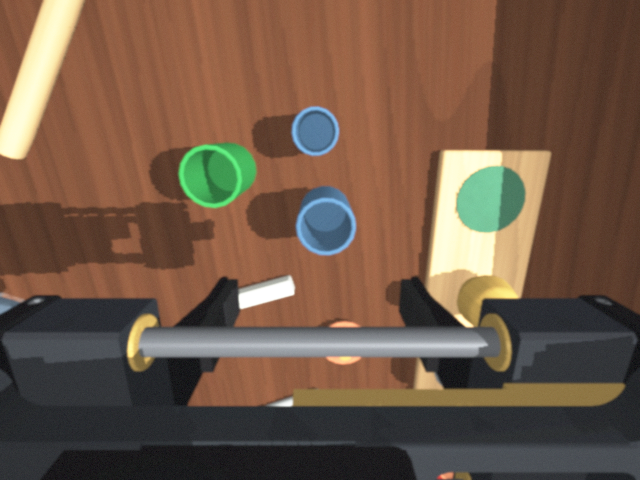

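View pics/t2.png

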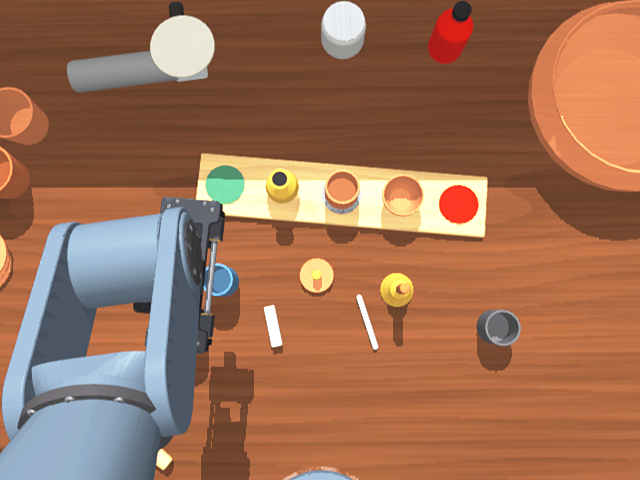

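The beaker rim is centred at (325.5,225), which puts it at about (0.4305, 0.1685). In the top view the pot sits on the grey pad. I'm going down on the beaker.

Call:
drive_tool:
  motion:
    - [[4, 5, 40], [-0.002, -0.002, 0]]
    - [[0, 0, 45], [0, 0, 0]]
    - [[0, 0, 40], [0, 0, 0]]
    - [[0, 0, 30], [0, 0, 0]]
    - [[0, 0, 12], [0, 0, 0]]

```text
time_s: 9.1
position: [0.4309, 0.1669, 0.0256]
tcp_rot: [[0.097, 0.995, -0.003], [0.995, -0.097, -0.004], [-0.004, -0.003, -1.0]]
force: [-0.1, 0.1, 0.4]
opening: 1.001
grasp_force: 0.0
```

Call:
drive_tool:
  motion:
    - [[0, 0, 0], [0, 0, 0]]
    - [[0, 0, 0], [0, 0, 0]]
    - [[0, 0, 0], [0, 0, 0]]
    - [[0, 0, 0], [0, 0, 0]]
    - [[0, 0, 0], [0, 0, 0]]
  gripper: 0.4

```text
time_s: 9.6
position: [0.4313, 0.1682, 0.0296]
tcp_rot: [[0.095, 0.995, 0.001], [0.995, -0.095, -0.003], [-0.003, 0.001, -1.0]]
force: [-2.4, -0.4, 2.3]
opening: 0.629
grasp_force: 1.6
```

Call:
drive_tool:
  motion:
    - [[0, 0, 0], [0, 0, 0]]
    - [[0, 0, 0], [0, 0, 0]]

```text
time_s: 9.8
position: [0.4312, 0.1682, 0.0296]
tcp_rot: [[0.095, 0.995, 0.001], [0.995, -0.095, -0.003], [-0.003, 0.001, -1.0]]
force: [-2.2, -1.1, 6.4]
opening: 0.615
grasp_force: 30.0
```

```bash
python3 -c "
from p import *
k=cam('top'); print(ray(k,341.5,187.5,.069))
s=read_state();p=s['position'];print(p)
plan((.5625,-.2535,p[2]),-5.4,13)" | cut -c1-120
```

```text
[ 0.58314249 -0.04166003  0.069     ]
[0.43115456 0.1682418  0.02962198]
[[-31.3, 13.1, 0.1], [0.0001, 0.0002, -0.0001]], [[-31.3, 13.1, 0.1], [0.0001, 0.0002, -0.0001]], [[-31.3, 13.1, 0.1], [
```

Call:
drive_tool:
  motion:
    - [[0, 0, -20], [0, 0, 0]]
    - [[0, 0, -45], [0, 0, 0]]
    - [[0, 0, -45], [0, 0, 0]]
    - [[0, 0, -40], [0, 0, 0]]
    - [[-15, 6, 0], [0, 0, 0]]

```text
time_s: 10.3
position: [0.4393, 0.1548, 0.184]
tcp_rot: [[0.092, 0.996, 0.014], [0.996, -0.092, -0.001], [0.0, 0.014, -1.0]]
force: [0.6, -0.7, -3.2]
opening: 0.62
grasp_force: 30.0
```

Call:
drive_tool:
  motion:
    - [[-32, 13, 0], [0, 0, 0]]
    - [[-32, 13, 0], [0, 0, 0]]
    - [[-32, 13, 0], [0, 0, 0]]
    - [[-32, 14, 0], [0, 0, 0]]
    - [[-32, 14, 0], [0, 0, 0]]

```text
time_s: 10.8
position: [0.4877, -0.0136, 0.1795]
tcp_rot: [[0.095, 0.996, 0.002], [0.996, -0.095, -0.003], [-0.003, 0.002, -1.0]]
force: [-0.3, 0.3, -2.2]
opening: 0.615
grasp_force: 30.0
```

Call:
drive_tool:
  motion:
    - [[-32, 13, 0], [0, 0, 0]]
    - [[-32, 13, 0], [0, 0, 0]]
    - [[-32, 13, 0], [0, 0, 0]]
    - [[-32, 14, 0], [0, 0, 0]]
    - [[-32, 14, 0], [0, 0, 0]]

```text
time_s: 11.3
position: [0.5391, -0.1792, 0.1799]
tcp_rot: [[0.095, 0.995, 0.002], [0.995, -0.095, -0.003], [-0.003, 0.002, -1.0]]
force: [0.4, 0.3, -1.9]
opening: 0.618
grasp_force: 30.0
```

Call:
drive_tool:
  motion:
    - [[-32, 13, 0], [0, 0, 0]]
    - [[-22, 9, 0], [0, 0, 0]]
    - [[-15, 7, 0], [0, 0, 0]]
    - [[0, 0, 0], [0, 0, 0]]
    - [[0, 0, 0], [0, 0, 0]]

```text
time_s: 11.8
position: [0.5607, -0.2483, 0.1799]
tcp_rot: [[0.095, 0.995, 0.0], [0.995, -0.095, -0.001], [-0.001, 0.0, -1.0]]
force: [0.4, 0.4, -2.4]
opening: 0.618
grasp_force: 30.0
```

```bash
python3 - <<'E'
from m import *
from p import plan
k=cam('wrist'); im=capture('wrist'); save('w4',im); s=read_state(); print(s['position'],s['tcp_rot'].round(3))
print(proj(k,(.5625,-.2525,.014)))
hs=cv2.cvtColor(im,cv2.COLOR_RGB2HSV); m=cv2.inRange(hs,(0,200,120),(4,255,255)); 
for c in cv2.findContours(m,cv2.RETR_EXTERNAL,cv2.CHAIN_APPROX_NONE)[0]:
    if cv2.contourArea(c)>100: print(cv2.boundingRect(c))
plan((.5625,-.2525,.0435),-5.4,1)
E
```

```text
[ 0.56061854 -0.24775416  0.17996846] [[ 0.094  0.996 -0.   ]
 [ 0.996 -0.094 -0.001]
 [-0.001  0.    -1.   ]]
(np.float64(320.0242407321495), np.float64(222.37076626711553))
[[-4.4, 2.3, 136.5], [0.0001, 0.0013, -0.0]],
```

View pics/w4.png

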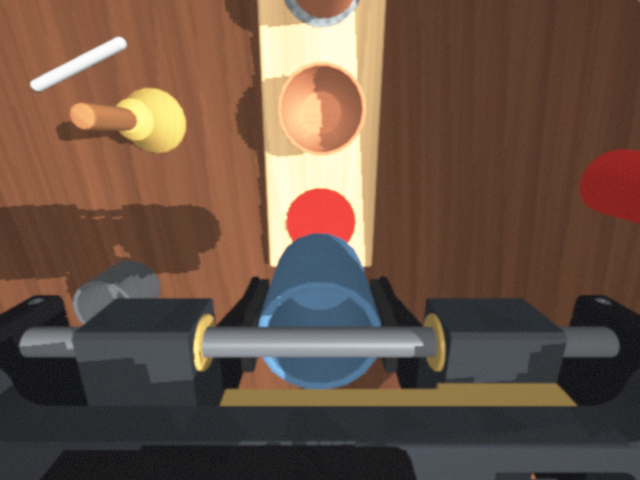

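The red pad's centre is at about (320.5,222), matching the prediction of (320,222). I'm lowering.

Call:
drive_tool:
  motion:
    - [[-4.5, 2, 30], [0, 0, 0]]
    - [[0, 0, 45], [0, 0, 0]]
    - [[0, 0, 35], [0, 0, 0]]
    - [[0, 0, 16], [0, 0, 0]]
    - [[0, 0, 0], [0, 0, 0]]

```text
time_s: 12.35
position: [0.5608, -0.2514, 0.0516]
tcp_rot: [[0.093, 0.996, -0.005], [0.996, -0.093, 0.001], [0.001, -0.005, -1.0]]
force: [-0.0, 0.6, -1.7]
opening: 0.618
grasp_force: 30.0
```

Call:
drive_tool:
  motion:
    - [[0, 0, 3], [0, 0, 0]]
    - [[0, 0, 0], [0, 0, 0]]
    - [[0, 0, 0], [0, 0, 0]]

```text
time_s: 12.65
position: [0.5642, -0.2548, 0.053]
tcp_rot: [[0.094, 0.996, 0.004], [0.996, -0.094, -0.005], [-0.004, 0.004, -1.0]]
force: [0.3, -0.0, -2.4]
opening: 0.618
grasp_force: 30.0
```

Call:
drive_tool:
  motion:
    - [[2, -1.5, 5], [0, 0, 0]]
    - [[0, 0, 0], [0, 0, 0]]
    - [[0, 0, 0], [0, 0, 0]]

```text
time_s: 12.95
position: [0.5618, -0.2523, 0.0465]
tcp_rot: [[0.095, 0.995, 0.002], [0.995, -0.095, -0.003], [-0.003, 0.002, -1.0]]
force: [0.8, 0.1, -1.9]
opening: 0.616
grasp_force: 30.0
```

Call:
drive_tool:
  motion:
    - [[0, 0, 3], [0, 0, 0]]
    - [[0, 0, 0], [0, 0, 0]]
    - [[0, 0, 0], [0, 0, 0]]

```text
time_s: 13.25
position: [0.5624, -0.2528, 0.0438]
tcp_rot: [[0.095, 0.995, 0.003], [0.995, -0.095, -0.004], [-0.004, 0.003, -1.0]]
force: [-0.2, -0.3, 1.5]
opening: 0.618
grasp_force: 30.0
```

Call:
drive_tool:
  motion:
    - [[0, 0, 0.5], [0, 0, 0]]
    - [[0, 0, 0], [0, 0, 0]]

```text
time_s: 13.45
position: [0.5624, -0.2528, 0.0437]
tcp_rot: [[0.095, 0.995, 0.003], [0.995, -0.095, -0.004], [-0.004, 0.003, -1.0]]
force: [0.3, 1.4, 3.9]
opening: 0.617
grasp_force: 30.0
```

Call:
drive_tool:
  motion:
    - [[0, 0, 0], [0, 0, 0]]
    - [[0, 0, 0], [0, 0, 0]]
    - [[0, 0, 0], [0, 0, 0]]
    - [[0, 0, 0], [0, 0, 0]]
  gripper: 1

```text
time_s: 13.85
position: [0.5618, -0.2523, 0.0425]
tcp_rot: [[0.095, 0.995, 0.001], [0.995, -0.095, -0.003], [-0.003, 0.001, -1.0]]
force: [-0.4, -0.1, 0.0]
opening: 0.898
grasp_force: 0.0
```

Call:
drive_tool:
  motion:
    - [[0, 0, -20], [0, 0, 0]]
    - [[0, 0, -45], [0, 0, 0]]
    - [[0, 0, -45], [0, 0, 0]]
    - [[0, 0, -45], [0, 0, 0]]
    - [[0, 0, -35], [0, 0, 0]]

```text
time_s: 14.35
position: [0.5621, -0.2521, 0.2357]
tcp_rot: [[0.095, 0.995, 0.004], [0.995, -0.095, -0.005], [-0.004, 0.004, -1.0]]
force: [1.7, -0.1, 0.2]
opening: 1.003
grasp_force: 0.0
```

```bash
python3 -c "
from p import *
plan((.410,-.134,.235),-5.4,5)"
```

```text
[[20.6, -32.5, -0.1], [0.0009, 0.0008, -0.0002]], [[20.6, -32.5, -0.0], [0.0009, 0.0008, -0.0002]], [[20.6, -32.5, -0.0], [0.0009, 0.0008, -0.0002]], [[20.6, -32.5, 0.0], [0.0009, 0.0008, -0.0002]], [[20.6, -32.5, 0.1], [0.0009, 0.0008, -0.0002]],
```

Call:
drive_tool:
  motion:
    - [[12, -19, 0], [0, 0, 0]]
    - [[22, -35, 0], [0, 0, 0]]
    - [[22, -35, 0], [0, 0, 0]]
    - [[22, -35, 0], [0, 0, 0]]
    - [[15, -23, 0], [0, 0, 0]]

```text
time_s: 14.85
position: [0.4211, -0.143, 0.2319]
tcp_rot: [[0.095, 0.996, -0.001], [0.996, -0.095, -0.001], [-0.002, -0.001, -1.0]]
force: [-1.0, 0.7, 0.2]
opening: 1.004
grasp_force: 0.0
```

Call:
drive_tool:
  motion:
    - [[10, -15, 0], [0, 0, 0]]
    - [[0, 0, 0], [0, 0, 0]]
    - [[0, 0, 0], [0, 0, 0]]

```text
time_s: 15.15
position: [0.411, -0.1345, 0.2326]
tcp_rot: [[0.095, 0.995, 0.003], [0.995, -0.095, -0.004], [-0.004, 0.004, -1.0]]
force: [0.9, -0.3, -0.7]
opening: 1.001
grasp_force: 0.0
```

```bash
python3 - <<'E'
from m import *
k=cam('wrist'); im=capture('wrist'); save('w5',im); s=read_state(); print(s['position'],s['tcp_rot'].round(3))
print(proj(k,(.4096,-.134,.105)),proj(k,(.4096,-.134,0)))
E
```

```text
[ 0.41149828 -0.13494982  0.23262907] [[ 0.095  0.995  0.004]
 [ 0.995 -0.095 -0.005]
 [-0.004  0.004 -1.   ]]
(np.float64(315.6639782943805), np.float64(228.22613428165337)) (np.float64(316.2287574994206), np.float64(204.0829721038906))
```

View pics/w5.png

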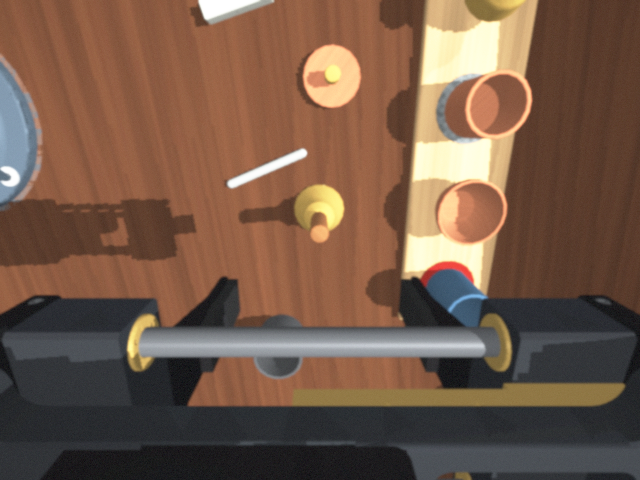

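The handle top is at (320,233) and the foot's centre at (319,208), so the bell is at about (0.413,-0.138). I'm correcting, descending and gripping the handle.

Call:
drive_tool:
  motion:
    - [[-3.5, 2, 30], [0.003, 0.003, 0]]
    - [[0, 0, 45], [0, 0, 0]]
    - [[0, 0, 45], [0, 0, 0]]
    - [[0, 0, 35], [0, 0, 0]]
    - [[0, 0, 15], [0, 0, 0]]

```text
time_s: 15.7
position: [0.4118, -0.1382, 0.059]
tcp_rot: [[0.096, 0.995, -0.004], [0.995, -0.096, 0.002], [0.002, -0.004, -1.0]]
force: [0.6, -0.0, -0.3]
opening: 0.998
grasp_force: 0.0
```

Call:
drive_tool:
  motion:
    - [[0, 0, 0], [0, 0, 0]]
    - [[0, 0, 0], [0, 0, 0]]
    - [[0, 0, 0], [0, 0, 0]]
    - [[0, 0, 0], [0, 0, 0]]
    - [[0, 0, 0], [0, 0, 0]]
  gripper: 0.05

```text
time_s: 16.2
position: [0.4124, -0.1381, 0.0632]
tcp_rot: [[0.095, 0.995, 0.001], [0.995, -0.095, -0.001], [-0.001, 0.001, -1.0]]
force: [-0.1, -0.2, 0.2]
opening: 0.632
grasp_force: 0.0
```

Call:
drive_tool:
  motion:
    - [[0, 0, 0], [0, 0, 0]]
    - [[0, 0, 0], [0, 0, 0]]
    - [[0, 0, 0], [0, 0, 0]]
    - [[0, 0, 0], [0, 0, 0]]
    - [[0, 0, 0], [0, 0, 0]]

```text
time_s: 16.7
position: [0.4115, -0.1376, 0.0622]
tcp_rot: [[0.095, 0.995, -0.002], [0.995, -0.095, 0.0], [0.0, -0.002, -1.0]]
force: [-0.2, 0.2, -1.2]
opening: 0.198
grasp_force: 30.0
```

Call:
drive_tool:
  motion:
    - [[0, 0, 0], [0, 0, 0]]
    - [[0, 0, 0], [0, 0, 0]]
    - [[0, 0, 0], [0, 0, 0]]

```text
time_s: 17.0
position: [0.4115, -0.1375, 0.0622]
tcp_rot: [[0.095, 0.995, -0.002], [0.995, -0.095, 0.0], [0.0, -0.002, -1.0]]
force: [-0.6, 0.0, 0.2]
opening: 0.195
grasp_force: 30.0
```

```bash
python3 -c "
from p import *
p=read_state()['position'];print(p)
plan((.602,.1655,p[2]),-5.4,10)" | cut -c1-120
```

```text
[ 0.41145438 -0.13753483  0.06219034]
[[32.0, 16.1, -0.0], [-0.0002, -0.0, -0.0001]], [[32.0, 16.1, -0.0], [-0.0002, -0.0, -0.0001]], [[32.0, 16.1, -0.0], [-0
```

Call:
drive_tool:
  motion:
    - [[0, 0, -20], [0, 0, 0]]
    - [[0, 0, -40], [0, 0, 0]]
    - [[0, 0, -45], [0, 0, 0]]
    - [[0, 0, -35], [0, 0, 0]]
    - [[15, 7.5, 0], [0, 0, 0]]

```text
time_s: 17.5
position: [0.4233, -0.1259, 0.2065]
tcp_rot: [[0.097, 0.995, 0.008], [0.995, -0.097, -0.006], [-0.005, 0.008, -1.0]]
force: [1.3, -0.3, -3.9]
opening: 0.199
grasp_force: 30.0
```

Call:
drive_tool:
  motion:
    - [[30, 15, 0], [0, 0, 0]]
    - [[32, 16, 0], [0, 0, 0]]
    - [[32, 16, 0], [0, 0, 0]]
    - [[32, 16, 0], [0, 0, 0]]
    - [[32, 16, 0], [0, 0, 0]]

```text
time_s: 18.0
position: [0.5143, 0.0278, 0.2016]
tcp_rot: [[0.095, 0.995, -0.002], [0.995, -0.095, 0.0], [0.0, -0.002, -1.0]]
force: [0.5, -0.4, -2.1]
opening: 0.198
grasp_force: 30.0
```

Call:
drive_tool:
  motion:
    - [[32, 16, 0], [0, 0, 0]]
    - [[32, 16, 0], [0, 0, 0]]
    - [[32, 16, 0], [0, 0, 0]]
    - [[25, 13, 0], [0, 0, 0]]
    - [[15, 7.5, 0], [0, 0, 0]]

```text
time_s: 18.5
position: [0.5959, 0.1574, 0.2011]
tcp_rot: [[0.093, 0.996, -0.002], [0.996, -0.093, 0.001], [0.001, -0.002, -1.0]]
force: [-0.2, -0.9, -2.6]
opening: 0.199
grasp_force: 30.0
```

Call:
drive_tool:
  motion:
    - [[11, 6, 0], [0, 0, 0]]
    - [[0, 0, 0], [0, 0, 0]]
    - [[0, 0, 0], [0, 0, 0]]

```text
time_s: 18.8
position: [0.6016, 0.165, 0.2015]
tcp_rot: [[0.095, 0.995, -0.003], [0.996, -0.095, -0.001], [-0.001, -0.003, -1.0]]
force: [0.3, -0.0, -3.2]
opening: 0.197
grasp_force: 30.0
```

```bash
python3 - <<'E'
from m import *
from p import plan
k=cam('wrist'); im=capture('wrist'); save('w6',im); s=read_state(); print(s['position'],s['tcp_rot'].round(3))
print(proj(k,(.602,.1655,.014)))
plan((.602,.1655,.0762),-5.4,1)
E
```

```text
[0.60155661 0.16471919 0.20163606] [[ 0.095  0.995 -0.003]
 [ 0.995 -0.095 -0.001]
 [-0.001 -0.003 -1.   ]]
(np.float64(318.84532930584555), np.float64(213.2078139558423))
[[0.9, 0.7, 125.4], [-0.0029, 0.0009, -0.0012]],
```

View pics/w6.png

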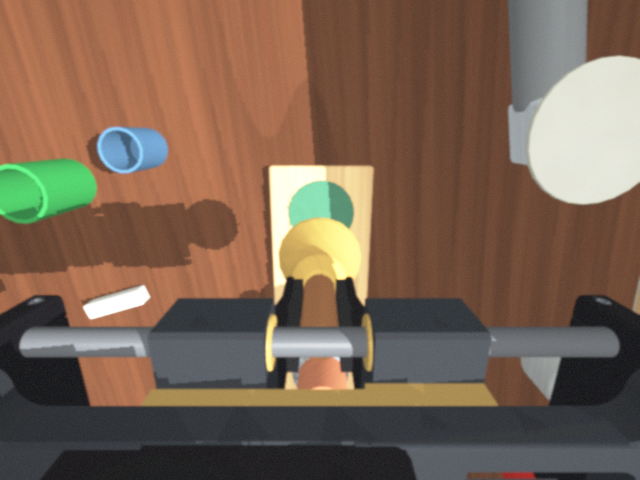

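The green pad's centre is at about (321.5,212), against a predicted (319,213). The bell hangs straight. I'm lowering with a 2 mm correction.

Call:
drive_tool:
  motion:
    - [[2, 2, 30], [-0.002, 0, 0]]
    - [[0, 0, 40], [0, 0, 0]]
    - [[0, 0, 30], [0, 0, 0]]
    - [[0, 0, 12], [0, 0, 0]]
    - [[0, 0, 0], [0, 0, 0]]

```text
time_s: 19.35
position: [0.6032, 0.1664, 0.0885]
tcp_rot: [[0.096, 0.995, -0.004], [0.995, -0.096, -0.001], [-0.001, -0.003, -1.0]]
force: [0.2, 0.5, -2.0]
opening: 0.2
grasp_force: 30.0
```

Call:
drive_tool:
  motion:
    - [[0, 0, 3], [0, 0, 0]]
    - [[0, 0, 0], [0, 0, 0]]
    - [[0, 0, 0], [0, 0, 0]]

```text
time_s: 19.65
position: [0.6058, 0.1674, 0.0888]
tcp_rot: [[0.095, 0.995, 0.004], [0.995, -0.095, 0.0], [0.001, 0.004, -1.0]]
force: [0.0, -0.2, -2.3]
opening: 0.2
grasp_force: 30.0
```

Call:
drive_tool:
  motion:
    - [[0, 0, 4], [0, 0, 0]]
    - [[0, 0, 0], [0, 0, 0]]
    - [[0, 0, 0], [0, 0, 0]]

```text
time_s: 19.95
position: [0.6046, 0.1674, 0.0832]
tcp_rot: [[0.095, 0.996, 0.001], [0.996, -0.095, -0.0], [-0.0, 0.001, -1.0]]
force: [1.1, 0.0, -4.1]
opening: 0.203
grasp_force: 30.0
```

Call:
drive_tool:
  motion:
    - [[-1, -1, 5], [0, 0, 0]]
    - [[0, 0, 0], [0, 0, 0]]
    - [[0, 0, 0], [0, 0, 0]]

```text
time_s: 20.25
position: [0.6033, 0.1664, 0.0778]
tcp_rot: [[0.095, 0.995, 0.0], [0.995, -0.095, -0.0], [-0.0, 0.0, -1.0]]
force: [0.1, 0.0, -2.2]
opening: 0.202
grasp_force: 30.0
```

Call:
drive_tool:
  motion:
    - [[0, 0, 2], [0, 0, 0]]
    - [[0, 0, 0], [0, 0, 0]]
    - [[0, 0, 0], [0, 0, 0]]

```text
time_s: 20.55
position: [0.6039, 0.1665, 0.0762]
tcp_rot: [[0.095, 0.995, 0.002], [0.995, -0.095, -0.0], [0.0, 0.002, -1.0]]
force: [-0.1, 0.3, -1.0]
opening: 0.194
grasp_force: 30.0
```

Call:
drive_tool:
  motion:
    - [[0, 0, 1], [0, 0, 0]]
    - [[0, 0, 0], [0, 0, 0]]
    - [[0, 0, 0], [0, 0, 0]]

```text
time_s: 20.85
position: [0.604, 0.1665, 0.0762]
tcp_rot: [[0.095, 0.995, 0.002], [0.996, -0.095, -0.0], [0.0, 0.002, -1.0]]
force: [-2.2, -1.1, 5.2]
opening: 0.197
grasp_force: 30.0
```

Call:
drive_tool:
  motion:
    - [[0, 0, 0], [0, 0, 0]]
    - [[0, 0, 0], [0, 0, 0]]
    - [[0, 0, 0], [0, 0, 0]]
    - [[0, 0, 0], [0, 0, 0]]
    - [[0, 0, 0], [0, 0, 0]]
  gripper: 0.7

```text
time_s: 21.35
position: [0.6036, 0.1665, 0.0749]
tcp_rot: [[0.095, 0.995, 0.001], [0.995, -0.095, -0.0], [-0.0, 0.001, -1.0]]
force: [-0.6, 0.4, -0.4]
opening: 0.57
grasp_force: 0.0
```

Call:
drive_tool:
  motion:
    - [[0, 0, -20], [0, 0, 0]]
    - [[0, 0, -40], [0, 0, 0]]
    - [[0, 0, -40], [0, 0, 0]]
    - [[0, 0, -25], [0, 0, 0]]
    - [[0, 0, 0], [0, 0, 0]]

```text
time_s: 21.85
position: [0.6065, 0.1669, 0.2048]
tcp_rot: [[0.095, 0.995, 0.011], [0.995, -0.095, 0.001], [0.002, 0.011, -1.0]]
force: [1.7, -0.4, -0.5]
opening: 0.697
grasp_force: 0.0
```

```bash
python3 -c "
from p import *
plan((.4387,.002,.2),-5.4,6)"
```

```text
[[-30.0, -25.2, 0.5], [0.0018, -0.0003, -0.0001]], [[-30.0, -25.2, 0.5], [0.0018, -0.0003, -0.0001]], [[-30.0, -25.3, 0.6], [0.0018, -0.0003, -0.0001]], [[-30.0, -25.3, 0.6], [0.0018, -0.0003, -0.0001]], [[-30.0, -25.3, 0.7], [0.0018, -0.0003, -0.0001]], [[-30.0, -25.3, 0.7], [0.0018, -0.0003, -0.0001]],
```

Call:
drive_tool:
  motion:
    - [[-15, -12, 0], [0, 0, 0]]
    - [[-30, -25, 0], [0, 0, 0]]
    - [[-30, -25, 0], [0, 0, 0]]
    - [[-30, -25, 0], [0, 0, 0]]
    - [[-30, -25, 0], [0, 0, 0]]

```text
time_s: 22.35
position: [0.4772, 0.042, 0.1989]
tcp_rot: [[0.094, 0.996, -0.001], [0.996, -0.094, 0.0], [-0.0, -0.001, -1.0]]
force: [0.4, 0.0, -0.1]
opening: 0.702
grasp_force: 0.0
```

Call:
drive_tool:
  motion:
    - [[-30, -25, 0], [0, 0, 0]]
    - [[-15, -12, 0], [0, 0, 0]]
    - [[0, 0, 0], [0, 0, 0]]
    - [[0, 0, 0], [0, 0, 0]]
    - [[0, 0, 0], [0, 0, 0]]

```text
time_s: 22.85
position: [0.439, 0.0018, 0.1997]
tcp_rot: [[0.094, 0.996, 0.002], [0.996, -0.094, 0.0], [0.0, 0.001, -1.0]]
force: [0.3, -0.4, 0.7]
opening: 0.701
grasp_force: 0.0
```

```bash
python3 - <<'E'
from m import *
k=cam('wrist'); im=capture('wrist'); save('w7',im); s=read_state(); print(s['position'],s['tcp_rot'].round(3))
print(proj(k,(.4387,.002,.01)),proj(k,(.4387,.002,.032)))
E
```

```text
[0.43899807 0.00193083 0.19977371] [[ 0.094  0.996  0.001]
 [ 0.996 -0.094  0.   ]
 [ 0.     0.001 -1.   ]]
(np.float64(317.443916097617), np.float64(213.234183838515)) (np.float64(317.3648550360447), np.float64(218.19536314732122))
```

View pics/w7.png

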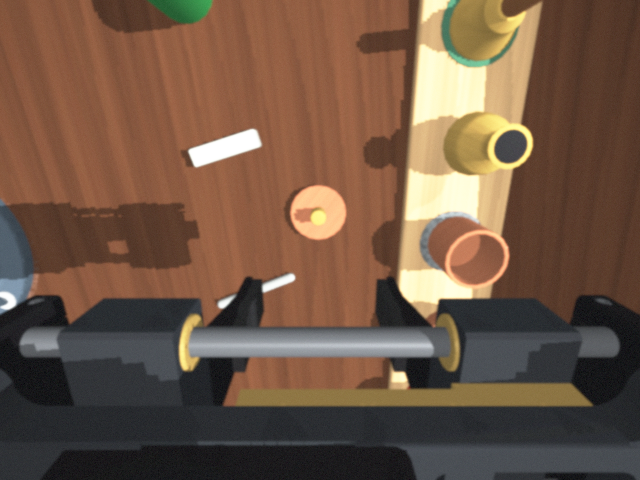

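The lid's centre is at (318.5,212) and the knob at (319,217), about 1–1.5 mm from the prediction. I'm descending, gently at the end.

Call:
drive_tool:
  motion:
    - [[1, 1.5, 40], [0, 0, 0]]
    - [[0, 0, 45], [0, 0, 0]]
    - [[0, 0, 45], [0, 0, 0]]
    - [[0, 0, 30], [0, 0, 0]]
    - [[0, 0, 14], [0, 0, 0]]

```text
time_s: 23.4
position: [0.4393, 0.0032, 0.023]
tcp_rot: [[0.094, 0.996, -0.003], [0.996, -0.094, 0.001], [0.001, -0.003, -1.0]]
force: [0.3, -0.1, 0.2]
opening: 0.702
grasp_force: 0.0
```

Call:
drive_tool:
  motion:
    - [[0, 0, 6], [0, 0, 0]]
    - [[0, 0, 0], [0, 0, 0]]
    - [[0, 0, 0], [0, 0, 0]]

```text
time_s: 23.7
position: [0.4406, 0.0024, 0.0204]
tcp_rot: [[0.094, 0.996, 0.002], [0.996, -0.094, -0.0], [-0.0, 0.002, -1.0]]
force: [0.2, 0.8, 0.1]
opening: 0.699
grasp_force: 0.0
```

```bash
python3 - <<'E'
from m import *
s=read_state(); print(s['position'],s['tcp_rot'].round(3))
# pot in the last wrist picture, pose as printed
c=camera_info('wrist');T=np.array(c['T_tool_cam']);f=240/np.tan(np.radians(c['fovy']/2))
R=np.array([[.094,.996,.001],[.996,-.094,0],[0,.001,-1]]);p=np.array([.439,.00193,.1998])
k=(f,c['cx'],c['cy'],p+R@T[:3,3],R@T[:3,:3])
im=cv2.imread('pics/w7.png')[:,:,::-1].copy();h=cv2.cvtColor(im,cv2.COLOR_RGB2HSV)
m=cv2.inRange(h,(5,110,70),(16,255,255)); print('pot rim pred',proj(k,(.584,-.043,.069)))
print('pot by eye',ray(k,476,252,.069),ray(k,319,217,.032))
E
```

```text
[0.44064803 0.0024437  0.0204093 ] [[ 0.094  0.996  0.002]
 [ 0.996 -0.094 -0.   ]
 [-0.     0.002 -1.   ]]
pot rim pred (np.float64(474.8143908355298), np.float64(260.0186187453426))
pot by eye [ 0.58484088 -0.03505091  0.069     ] [0.44038927 0.00320412 0.032     ]
```

Call:
drive_tool:
  motion:
    - [[0.5, 0, 6], [0, 0, 0]]
    - [[0, 0, 0], [0, 0, 0]]
    - [[0, 0, 0], [0, 0, 0]]
  gripper: 0.05

```text
time_s: 24.0
position: [0.4402, 0.0027, 0.0144]
tcp_rot: [[0.095, 0.995, 0.002], [0.995, -0.095, -0.0], [-0.0, 0.002, -1.0]]
force: [-0.3, -0.7, 0.0]
opening: 0.511
grasp_force: 0.0
```

Call:
drive_tool:
  motion:
    - [[0, 0, 0], [0, 0, 0]]
    - [[0, 0, 0], [0, 0, 0]]
    - [[0, 0, 0], [0, 0, 0]]
    - [[0, 0, 0], [0, 0, 0]]
    - [[0, 0, 0], [0, 0, 0]]

```text
time_s: 24.5
position: [0.4394, 0.0029, 0.014]
tcp_rot: [[0.095, 0.995, -0.0], [0.995, -0.095, 0.0], [0.0, -0.0, -1.0]]
force: [-1.0, 0.2, 2.5]
opening: 0.175
grasp_force: 30.0
```

Call:
drive_tool:
  motion:
    - [[0, 0, 0], [0, 0, 0]]
    - [[0, 0, 0], [0, 0, 0]]
    - [[0, 0, 0], [0, 0, 0]]

```text
time_s: 24.8
position: [0.4394, 0.0029, 0.014]
tcp_rot: [[0.095, 0.995, 0.0], [0.995, -0.095, 0.0], [0.0, 0.0, -1.0]]
force: [-1.7, 0.6, 3.9]
opening: 0.173
grasp_force: 30.0
```

```bash
python3 - <<'E'
from p import *
t=capture('top'); save('t3',t); k=cam('top')
h=cv2.cvtColor(t,cv2.COLOR_RGB2HSV)
m=cv2.inRange(h,(5,90,60),(17,255,255))[160:225,322:362]
cv2.imwrite('pics/crop.png',cv2.resize(t[150:240,190:500,::-1],None,fx=2.5,fy=2.5,interpolation=cv2.INTER_CUBIC))
print('pred rim',proj(k,(.584,-.043,.069)),'bell top',proj(k,(.603,.1665,.119)),'beaker rim',proj(k,(.562,-.2525,.084)))
plan((.584,-.043,.2),-5.4,6)
E
```

```text
pred rim (np.float64(342.28290855399774), np.float64(186.99293729784486)) bell top (np.float64(213.03365096353545), np.float64(170.43468101910508)) beaker rim (np.float64(468.86770248118626), np.float64(196.5325445229963))
[[-5.3, 24.7, -31.0], [0.0, -0.0, -0.0001]], [[-5.3, 24.7, -31.0], [0.0, -0.0, -0.0001]], [[-5.3, 24.7, -31.0], [0.0, -0.0, -0.0001]], [[-5.3, 24.7, -31.0], [0.0, -0.0, -0.0001]], [[-5.3, 24.7, -31.0], [0.0, -0.0, -0.0001]], [[-5.3, 24.7, -31.0], [0.0, -0.0, -0.0001]],
```

View pics/crop.png

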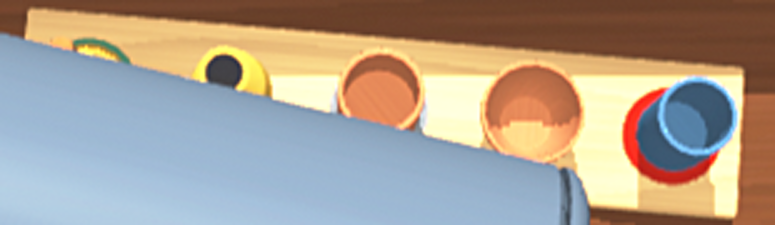

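The pot rim is centred at about (342.6,186.5) in top-camera pixels and the beaker rim at about (469.2,196.8). Both match predictions within 0.5 px. I'm carrying the lid over.

Call:
drive_tool:
  motion:
    - [[0, 0, -20], [0, 0, 0]]
    - [[0, 0, -45], [0, 0, 0]]
    - [[0, 0, -45], [0, 0, 0]]
    - [[0, 10, -20], [0, 0, 0]]
    - [[-5, 24, 0], [0, 0, 0]]

```text
time_s: 25.35
position: [0.4737, -0.005, 0.1469]
tcp_rot: [[0.094, 0.996, 0.006], [0.996, -0.094, -0.001], [-0.0, 0.006, -1.0]]
force: [0.8, -0.2, -2.4]
opening: 0.175
grasp_force: 30.0
```

Call:
drive_tool:
  motion:
    - [[-6, 28, 0], [0, 0, 0]]
    - [[-6, 28, 0], [0, 0, 0]]
    - [[-6, 28, 0], [0, 0, 0]]
    - [[-5, 20, 0], [0, 0, 0]]
    - [[-4, 10, 0], [0, 0, 0]]

```text
time_s: 25.85
position: [0.5864, -0.0439, 0.1437]
tcp_rot: [[0.095, 0.995, 0.003], [0.995, -0.095, -0.001], [-0.0, 0.003, -1.0]]
force: [0.1, -0.4, -1.1]
opening: 0.173
grasp_force: 30.0
```

Call:
drive_tool:
  motion:
    - [[0, 0, 0], [0, 0, 0]]
    - [[0, 0, 0], [0, 0, 0]]
    - [[0, 0, 0], [0, 0, 0]]

```text
time_s: 26.15
position: [0.5825, -0.0425, 0.1438]
tcp_rot: [[0.095, 0.996, -0.001], [0.996, -0.095, 0.001], [0.0, -0.001, -1.0]]
force: [-0.6, 0.7, -1.2]
opening: 0.171
grasp_force: 30.0
```

```bash
python3 - <<'E'
from m import *
from p import plan
k=cam('wrist'); im=capture('wrist'); save('w8',im); s=read_state(); print(s['position'],s['tcp_rot'].round(3))
print('rim',proj(k,(.584,-.043,.069)),'lid flange top',proj(k,np.array(s['position'])-[0,0,.004]))
plan((.584,-.043,.077),-5.4,1)
E
```

```text
[ 0.5826793  -0.04251993  0.14395381] [[ 0.095  0.996 -0.001]
 [ 0.996 -0.095  0.   ]
 [ 0.    -0.001 -1.   ]]
rim (np.float64(319.68662844499414), np.float64(249.0279284820598)) lid flange top (np.float64(317.2257845562557), np.float64(291.2065248712916))
[[-0.4, 1.4, 67.0], [-0.0007, -0.0003, -0.0005]],
```

View pics/w8.png

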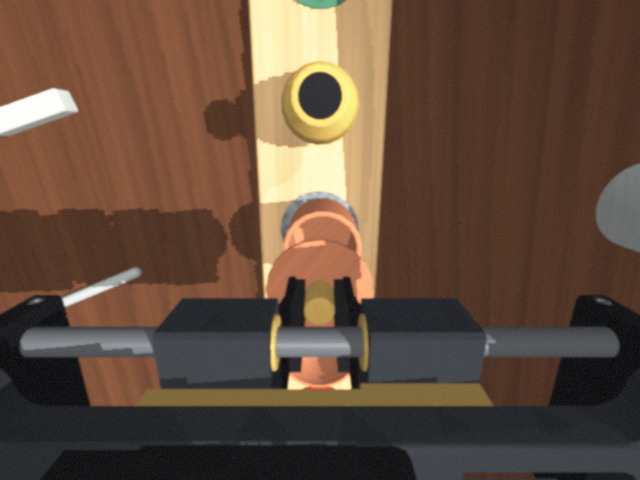

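The pot rim's centre column is at about 323 and the lid flange's at about 320, so the lid needs about 2 mm more along tool y. I'm lowering.

Call:
drive_tool:
  motion:
    - [[-0.5, 2, 20], [0, 0, 0]]
    - [[0, 0, 25], [0, 0, 0]]
    - [[0, 0, 8], [0, 0, 0]]
    - [[0, 0, 0], [0, 0, 0]]
    - [[0, 0, 0], [0, 0, 0]]

```text
time_s: 26.7
position: [0.5863, -0.0438, 0.0917]
tcp_rot: [[0.095, 0.996, 0.002], [0.996, -0.095, -0.0], [-0.0, 0.002, -1.0]]
force: [-0.2, 0.3, -1.6]
opening: 0.17
grasp_force: 30.0
```

Call:
drive_tool:
  motion:
    - [[0, 0, 5], [0, 0, 0]]
    - [[0, 0, 0], [0, 0, 0]]
    - [[0, 0, 0], [0, 0, 0]]

```text
time_s: 27.0
position: [0.5863, -0.0439, 0.0866]
tcp_rot: [[0.095, 0.995, 0.002], [0.995, -0.095, -0.0], [-0.0, 0.002, -1.0]]
force: [-0.0, -0.1, -0.7]
opening: 0.168
grasp_force: 30.0
```

Call:
drive_tool:
  motion:
    - [[0, 0, 4], [0, 0, 0]]
    - [[0, 0, 0], [0, 0, 0]]
    - [[0, 0, 0], [0, 0, 0]]

```text
time_s: 27.3
position: [0.586, -0.0438, 0.082]
tcp_rot: [[0.095, 0.995, 0.001], [0.995, -0.095, -0.0], [0.0, 0.001, -1.0]]
force: [0.3, -0.2, -1.8]
opening: 0.171
grasp_force: 30.0
```

Call:
drive_tool:
  motion:
    - [[0, -1, 3], [0, 0, 0]]
    - [[0, 0, 0], [0, 0, 0]]
    - [[0, 0, 0], [0, 0, 0]]

```text
time_s: 27.6
position: [0.585, -0.0437, 0.079]
tcp_rot: [[0.095, 0.995, 0.001], [0.995, -0.095, 0.0], [0.0, 0.001, -1.0]]
force: [-0.8, -1.1, -1.3]
opening: 0.173
grasp_force: 30.0
```

Call:
drive_tool:
  motion:
    - [[0, 0, 2.5], [0, 0, 0]]
    - [[0, 0, 0], [0, 0, 0]]
    - [[0, 0, 0], [0, 0, 0]]

```text
time_s: 27.9
position: [0.5855, -0.0438, 0.0771]
tcp_rot: [[0.095, 0.995, 0.002], [0.995, -0.095, -0.0], [-0.0, 0.002, -1.0]]
force: [0.1, 1.0, 2.9]
opening: 0.171
grasp_force: 30.0
```

Contact comes at z = 0.077, exactly the seated height. I'm releasing and backing off.

Call:
drive_tool:
  motion:
    - [[0, 0, 0], [0, 0, 0]]
    - [[0, 0, 0], [0, 0, 0]]
    - [[0, 0, 0], [0, 0, 0]]
    - [[0, 0, 0], [0, 0, 0]]
    - [[0, 0, 0], [0, 0, 0]]
  gripper: 0.6

```text
time_s: 28.4
position: [0.5851, -0.0437, 0.0765]
tcp_rot: [[0.095, 0.995, 0.001], [0.995, -0.095, -0.0], [0.0, 0.001, -1.0]]
force: [0.2, -0.2, 0.1]
opening: 0.538
grasp_force: 0.0
```

Call:
drive_tool:
  motion:
    - [[0, 0, -20], [0, 0, 0]]
    - [[0, 0, -40], [0, 0, 0]]
    - [[0, 0, -40], [0, 0, 0]]
    - [[0, 0, -30], [0, 0, 0]]
    - [[0, 0, 0], [0, 0, 0]]

```text
time_s: 28.9
position: [0.5882, -0.0444, 0.2116]
tcp_rot: [[0.095, 0.995, 0.011], [0.996, -0.095, -0.003], [-0.002, 0.011, -1.0]]
force: [-0.3, -0.1, 0.2]
opening: 0.597
grasp_force: 0.0
```

Call:
drive_tool:
  motion:
    - [[0, -20, 0], [0, 0, 0]]
    - [[0, -45, 0], [0, 0, 0]]
    - [[0, -45, 0], [0, 0, 0]]
    - [[0, -30, 0], [0, 0, 0]]
    - [[0, 0, 0], [0, 0, 0]]

```text
time_s: 29.4
position: [0.4393, -0.0286, 0.2051]
tcp_rot: [[0.095, 0.995, -0.007], [0.995, -0.095, 0.002], [0.002, -0.008, -1.0]]
force: [0.6, 0.6, -0.1]
opening: 0.598
grasp_force: 0.0
```

Call:
drive_tool:
  motion:
    - [[50, 0, 0], [0, 0, 0]]
    - [[50, 0, 0], [0, 0, 0]]
    - [[50, 0, 0], [0, 0, 0]]
    - [[50, 0, 0], [0, 0, 0]]
    - [[0, 0, 0], [0, 0, 0]]

```text
time_s: 29.9
position: [0.4654, 0.1742, 0.206]
tcp_rot: [[0.088, 0.996, 0.003], [0.996, -0.088, 0.002], [0.002, 0.002, -1.0]]
force: [-0.2, -0.7, 0.1]
opening: 0.6
grasp_force: 0.0
```

```bash
python3 - <<'E'
from h import *
t=capture('top')[150:240,190:500]; s=capture('scene')[200:360,200:440]
a=cv2.resize(t,(775,225),interpolation=cv2.INTER_CUBIC); b=cv2.resize(s,(560,373),interpolation=cv2.INTER_CUBIC)
o=np.zeros((600,775,3),np.uint8); o[:225]=a; o[225:598,:560]=b; save('fin',o)
k=cam('top'); k2=cam('scene')
for n,P in [('lidflange',(.584,-.043,.073)),('knob',(.584,-.043,.095)),('bell foot',(.603,.1665,.014)),('bell top',(.603,.1665,.119)),('beaker rim',(.5625,-.2525,.084)),('green',(.602,.1655,.014))]:
    u,v=proj(k,P);q=proj(k2,P); print(n,round((u-190)*2.5),round((v-150)*2.5),round((q[0]-200)*2.333),round((q[1]-200)*2.333+225))
E
```

```text
lidflange 381 91 291 386
knob 382 84 292 369
bell foot 86 86 469 342
bell top 58 51 481 265
beaker rim 697 116 77 475
green 87 88 468 341
```

View pics/fin.png

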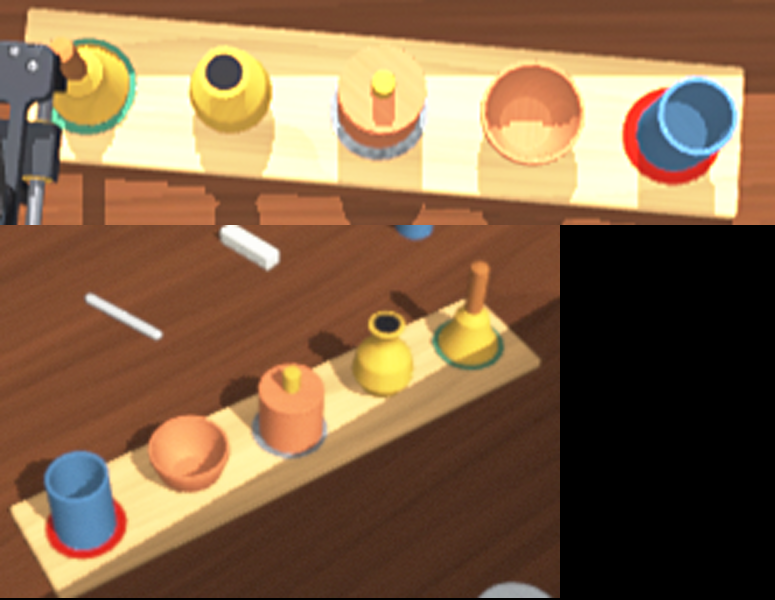

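The pot with its lid seated stands on grey, the beaker on red and the bell on green. All are upright and centred, and knob (383,82) and flange (381,92) match predictions.

Call:
drive_tool:
  motion:
    - [[0, 0, 0], [0, 0, 0]]
    - [[0, 0, 0], [0, 0, 0]]
    - [[0, 0, 0], [0, 0, 0]]

```text
time_s: 30.3
position: [0.4648, 0.1673, 0.2064]
tcp_rot: [[0.097, 0.995, 0.001], [0.995, -0.097, -0.0], [-0.0, 0.001, -1.0]]
force: [0.2, -0.4, -0.4]
opening: 0.6
grasp_force: 0.0
```

```bash
python3 -c "
from rig import *
print(hand_in())"
```

```text
the job is handed in; nothing more can be done
None
```

I handed the job in after about 30 s of the 106 s: the pot with its lid seated is on the grey pad, the beaker on red and the bell on green, all upright and centred in the final pictures, and the raw cup was not touched.

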